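Hold the sample cell in the photometer beam

TASK

Pull the blue-stoppered sample cell straight up out of its sprung catches on the rail, gripping it only by its two frosted side faces and never by its clear end windows, and carry it upright to the photometer without knocking it against that. Hold it still and upright midway between the two heads, at lens height, turned so that the beam from the green lens passes squarely through the middle of both clear windows, touching nothing but the gripper; the program finishes while still holding it there. Leave the white-stoppered reference cell in the rail and the beaker, the timer and the sticky-note pad where they are.

Things in the scene. Friction and masses are not known exactly. Their poses are not given: they have to be found in the camera images.
- sample_cell: Photometer cell with a BLUE stopper, 70 g. Origin at the centre of its underside, z up, x along its light path (window to window), y across the frosted faces; half a turn about z makes no difference. Black foot 36 (x) x 20 (y) x 6 mm high; body 22 x 18 mm from 6 to 46 mm up (the frosted faces, 18 mm apart: grip here); stopper 22 x 13 mm from 46 to 54 mm. Windows on the two ends, at x = +-12 mm.
- sample_cell_frost_left: The frosted side wall at +y of the sample cell, 22 x 2 x 40 mm; origin at its middle, 8 mm from the cell's axis and 26 mm above the cell's underside; axes as the cell's.
- sample_cell_frost_right: The frosted side wall at -y of the sample cell, likewise.
- sample_cell_window_a: The clear window at the +x end of the sample cell, pale blue glass 13.5 mm wide and 24 mm high (8 to 32 mm above the underside); origin at its middle, 11 mm from the cell's axis; axes as the cell's. Not to be touched by the fingers.
- sample_cell_window_b: The clear window at the -x end of the sample cell, likewise.
- sample_cell_mid (a point): Point inside the sample cell midway between the middles of its two windows, on the cell's axis, 20 mm above its underside; axes as the cell's.
- reference_cell: The reference cell, the same as the sample cell but with a WHITE stopper; it stands in the other bay of the rail and stays there. Origin and axes as for the sample cell.
- cell_rail: Rail fixed to the bench: metal strip 164 (x) x 40 (y) x 10 mm high; origin at the centre of its underside, x along the strip. A cell stands in each of two bays in line, underside 10 mm above the bench, light path along the strip, frosted faces to its free sides. In line with the cells stand grey blocks 22 mm wide, 30 mm high; beside the cells only lips 15 mm high, 14 mm from the centre line.
- bay_a (a point): Bay of the rail, at x = +40 mm of it, 10 mm above the bench: centre of the underside of the cell that stands in it (either cell may). At each end an orange sprung nose reaches 2 mm over the cell's foot; a straight upward pull of up to about 11 N in the first 3 mm pushes both noses aside; they drag with 4 to 8 N until 14 mm up, then the cell is free.
- bay_b (a point): Bay of the rail, at x = -40 mm of it, 10 mm above the bench: centre of the underside of the cell that stands in it (either cell may). Catches as in the other bay.
- photometer: Photometer fixed to the bench: grey base plate 150 (x) x 72 (y) x 12 mm with two white heads 30 (x) x 44 (y) mm, tops 80 mm above the bench, facing each other across a gap of 80 mm (lens rims stand 3.5 mm into it). Origin at the centre of its underside, x along the beam from the green lens (green-topped head, at -x) to the dark lens, z up. A white cross on the plate lies under the beam's middle.
- beam (a point): The middle of the light path: midway between the heads, 50 mm above the bench; x along the beam, z up. The sample cell's window middles must be brought onto this line.
- beaker: Small clear glass beaker, 46 mm across, 60 mm high, a bystander; origin at the centre of its underside.
- timer: White bench timer, 31 x 64 x 58 mm high, a bystander; origin at the centre of its underside.
- sticky_pad: Yellow sticky-note pad, 72 x 50 x 13 mm, a bystander; origin at the centre of its underside.

How it is judged:
By the outcome, as a careful person would: the job done as asked, in the order asked, and still so for the second after the job is handed in, while the arm keeps its last pose, push and grip.
It also fails if it takes over 43 s, if anything falls off the work surface, if the arm or the gripper's body presses on something with over 40 N, if the wrist force passes 120 N, or if a joint passes its speed limit or range.

ROBOT

A 6-joint arm with a two-finger parallel gripper is mounted at the origin on a cart in front of the work surface, level with it; the furniture and walls round the work are solid. World frame = base frame: x ahead of the robot, y to its left, z up, the work surface at z = 0. Lengths are in mm, angles in rad, forces in N, time in s.
With the tool pointing down it reaches from about 275 to 750 mm from the base axis. Payload 10.2 kg.
Tool frame: the origin (TCP) lies midway between the tips of the shut fingers; the grasp point (between the pads) lies 19 mm behind it; z points along the fingers, y is the line along which they close (so a half turn about z gives the same grasp; the last joint's range is limited). The gripper opens to 85 mm and grips with 20 to 120 N. Pads are 22 mm wide; open, the fingers measure 114 mm over their backs; the gripper's body (76 mm by 85 mm) begins 54 mm behind the grasp point. The pads swing forward as they close: fully open they stand 13 mm farther back than shut.
Start: joints at [1.025, 0.313, 1.498, -0, 1.331, -0.223], TCP at [166.555, 497.886, 198.194] pointing down, gripper open.
Joint ranges: [-2.94, 2.94], [-0.97, 2.17], [0.19, 2.56], [-1.23, 4.37], [0.02, 3.11], [-2.88, 2.88]. Speed limits (rad/s): [2.39, 2.39, 3.01, 3.14, 3.14, 3.14].

INTERFACE

Orientations are given as a unit quaternion [w, x, y, z].
In Python, from rig import ctrl gives the robot as it stands.
- The arm moves only by the tool send_rows, never from a script. Its argument "targets" is a list of rows, each a list of 7 numbers: the closure, from -1 (fully open) to 1 (shut), so that 0 is half open, then the shift along the tool's x, y, z in m, then the turn, a rotation vector about the tool's x, y, z in rad. In form: [[claw, dx, dy, dz, ax, ay, az], ...]. A call has exactly 10 rows; each row shifts and turns the commanded pose from where the row before left it, along the tool's axes as they then stand; what a row does not reach is not made up. A row lasts 1/8 s, in which the tool goes at most 62.5 mm and 10.7 degrees, less where a joint would pass 70% of its speed; a pose out of reach is approached as far as the arm can. A call with a gripper value outside its range is refused whole. The fingers move at their own pace and stop on an object; "squeeze" is the grip in N (left out, the last holds). Time passes only in rows, so rows that do not move let the fingers close, or fill a call up. It gives the time, the measured TCP pose, the force, the opening and the grip force at its end, in the units of the state.
- ctrl.sense(): the state, without advancing time (a new reading comes with each control period).
- ctrl.capture(name): name is "scene" or "top" or "wrist"; returns a dict with "img" (420x560x3 uint8, red, green, blue), "camera_matrix" (3x3 intrinsics, pixels), "R" (3x3) and "t" (3): a world point X has camera coordinates R X + t. Camera axes: x right, y down, z forward; pixel columns grow to the right and rows downward; lengths in mm; the calibration is good to about 2 mm. A picture is of the moment at which its call begins. There is no depth.
- ctrl.finish_job(): hands the job in; it is judged then, once.
Trained networks look in a picture, given as the dict that the camera call returned (one of the last four; its "shot" number tells which), for a name from the list of things; names that differ only in an ending like _2 or _b are one class to them, and where a whole thing is asked for, a point or a joint stands for the part that bears it (a point fixed in the world has none). Each returns a list of dicts, best first, with "score" (0 to 1); they miss things now and then, are a little off and sometimes report something else, mostly with a low value. They report only what shows in the picture. A call takes as long as a camera call.
- ctrl.boxes_of(query, picture): "extent" ([left, top, width, height] in pixels, round what is visible of it).
- ctrl.landmark_of(query, picture): "point" ([column, row] in pixels: a listed point, or the origin of a listed thing).
The state is a dict: "time_s": time; "joints": joint angles; "dq": joint speeds; "tau": joint torques, N m; "eef_pos": TCP position; "ee_rot": TCP orientation; "force": force on the tool from outside, world axes, zero at the start; "wrist_torque": the same for the moment, N m; "grip_width": opening from 0.0 (shut) to 1.0 (fully open); "grip_force": force on a finger pad.
Only numpy, scipy, OpenCV 4.12 (cv2) and the standard library are available. Lean on these libraries where they do the work, as an engineer would, in place of code of your own. Each camera call takes 0.05 s, during which the arm holds its last target. There are 200 camera calls.

## Working session

There is one attempt and no reset: what is moved stays moved. The work goes in short steps, Python scripts to look and compute and a tool call to move; the robot and the scene stay as the last step left them, time stands still between calls to the robot, and variables do not carry over. Pictures are saved under pics/ and viewed, at most 10 in all, crops included, and the job is handed in when it is done.

Besides the shell and the picture viewer there is one more tool, called after "Request:" by a JSON object that holds its "method" and its "body", one argument or row to a line. send_rows: Moves the arm, as the interface text tells. Its arguments: {"type":"object","properties":{"targets":{"type":"array"},"squeeze":{"type":"number"}},"required":["targets"]}

```bash
mkdir -p pics; cat > h.py <<'E'
import numpy as np, cv2
from rig import ctrl
from scipy.spatial.transform import Rotation as Ro
def tri(obs):
    A=[];b=[]
    for c,p in obs:
        P=c["camera_matrix"]@np.c_[c["R"],c["t"]]
        for i in (0,1):
            r=P[i]-p[i]*P[2]; n=np.linalg.norm(r[:3]); A.append(r[:3]/n); b.append(-r[3]/n)
    X,res,_,_=np.linalg.lstsq(np.array(A),np.array(b),rcond=None); return X,res
def onz(c,p,z):
    d=c["R"].T@np.linalg.inv(c["camera_matrix"])@np.array([p[0],p[1],1]); o=-c["R"].T@c["t"]
    return o+d*(z-o[2])/d[2]
def save(c,n,box=None,s=1):
    im=np.array(c["img"])[:,:,::-1]
    if box: l,t,w,h=box; im=im[t:t+h,l:l+w]
    if s!=1: im=cv2.resize(im,None,fx=s,fy=s,interpolation=cv2.INTER_CUBIC)
    cv2.imwrite("pics/"+n,im)
def proj(c,X):
    q=c["camera_matrix"]@(c["R"]@np.asarray(X,float)+c["t"]); return q[:2]/q[2]
E
python3 - <<'E'
from h import *
np.set_printoptions(precision=1,suppress=True)
print(ctrl.sense())
C={n:ctrl.capture(n) for n in("scene","top","wrist")}
for n,c in C.items():
    save(c,n+"0.png"); print(n,-c["R"].T@c["t"])
for q in "sample_cell reference_cell sample_cell_mid cell_rail bay_a photometer beam beaker timer sticky_pad".split():
    o=[]
    for n,c in C.items():
        r=ctrl.landmark_of(q,c)[:2]
        print(q,n,[(np.array(x["point"]),round(x["score"],2)) for x in r])
        if r and n!="wrist": o.append((c,r[0]["point"]))
    if len(o)==2: print("   ",*tri(o))
a=np.hstack([C["scene"]["img"],C["top"]["img"]])
E
```

```text
{'time_s': 0.0, 'joints': array([ 1. ,  0.3,  1.5,  0. ,  1.3, -0.2]), 'dq': array([ 0.,  0.,  0., -0.,  0.,  0.]), 'tau': array([  0. , -41.2, -26. ,  -0. ,   0. ,   0. ]), 'eef_pos': array([166.4, 497.6, 197.6]), 'ee_rot': array([-0. ,  0.2,  1. , -0. ]), 'force': array([0. , 1.2, 0.3]), 'wrist_torque': array([-0.,  0., -0.]), 'grip_force': 0.0, 'grip_width': 1.0022126865243102}
scene [  -9.7 -716.1  670.9]
top [ 494.5  -56.1 1165.9]
wrist [100.3 520.1 373.5]
sample_cell scene [(array([307.8, 264.8]), 0.55)]
sample_cell top [(array([333.4, 240.5]), 0.72)]
sample_cell wrist []
    [ 530.8 -197.1   14.2] [26.7]
reference_cell scene [(array([333.8, 285.9]), 0.73)]
reference_cell top [(array([365.1, 244.8]), 0.7), (array([174.2, 269.3]), 0.23)]
reference_cell wrist []
    [ 525.3 -269.8   11.5] [0.]
sample_cell_mid scene []
sample_cell_mid top [(array([332.7, 240.7]), 0.44)]
sample_cell_mid wrist []
cell_rail scene []
cell_rail top [(array([344.8, 243.2]), 0.71)]
cell_rail wrist []
bay_a scene [(array([308.9, 266.4]), 0.78), (array([337.3, 285.2]), 0.58)]
bay_a top [(array([364.2, 247.9]), 0.91), (array([333.7, 242.2]), 0.62)]
bay_a wrist []
    [ 503.3 -246.6   61.6] [659.7]
photometer scene [(array([189.7, 212.2]), 0.79), (array([258.8, 180.7]), 0.5)]
photometer top [(array([175.8, 271.5]), 0.58)]
photometer wrist []
    [462.2 146.2  -7.4] [6.3]
beam scene [(array([187.9, 193.3]), 0.76)]
beam top [(array([173.9, 269.3]), 0.81)]
beam wrist []
    [465.5 142.8  46.8] [5.4]
beaker scene [(array([256.4, 177.6]), 0.95)]
beaker top [(array([178.2, 175.2]), 0.56)]
beaker wrist []
    [672.6 146.2   6.3] [4.2]
timer scene [(array([302.4, 198.3]), 0.67)]
timer top [(array([245.2, 164.9]), 0.88)]
timer wrist []
    [698.6  -1.8   4.2] [4.3]
sticky_pad scene [(array([369.2, 236. ]), 0.73)]
sticky_pad top [(array([332.1, 165.4]), 0.64)]
sticky_pad wrist []
    [ 706.2 -201.    -1. ] [48.9]
```

View pics/top0.png

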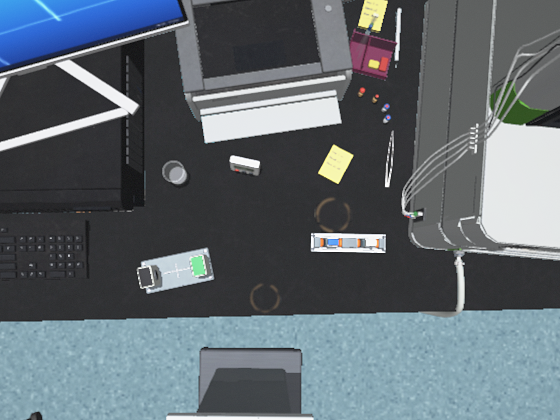

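View pics/scene0.png

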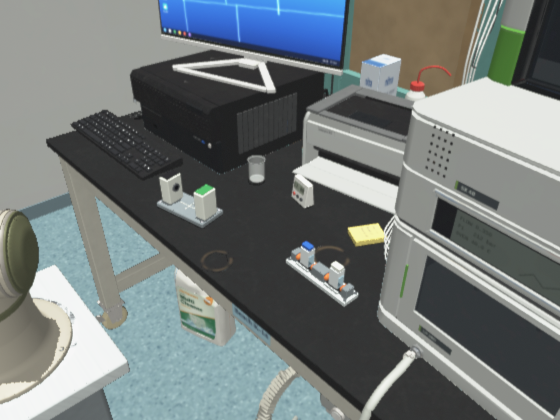

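The top view shows the rail at about (345,243) running along world y. The blue stopper is at (333,241) and the white one at (367,243). The photometer is at (175,271), green head on the right at (198,265) and dark head at (147,277). The scene view agrees, with blue at (308,247), white at (337,268) and the photometer near (189,205). So the networks' points fit. Next I'll work out the approach.

```bash
cat >> h.py <<'E'
def toolR():
    q=ctrl.sense()["ee_rot"]; return Ro.from_quat([q[1],q[2],q[3],q[0]])
def plan(xyz,yaw=None):
    """yaw: world direction (deg) for tool y, tool down, mod 180. turn first, then shift in new tool axes"""
    s=ctrl.sense(); R=toolR(); p=np.array(s["eef_pos"])
    M=R.as_matrix()
    if yaw is not None:
        best=None
        for k in (0,180):
            a=np.radians(yaw+k); y=np.array([np.cos(a),np.sin(a),0]); z=np.array([0,0,-1.]); x=np.cross(y,z)
            G=np.c_[x,y,z]; w=(R.inv()*Ro.from_matrix(G)).as_rotvec()
            print("turn deg",np.round(np.degrees(w),2),"rad",np.round(w,4),"shift mm after",np.round(G.T@(np.array(xyz)-p),1), "before",np.round(M.T@(np.array(xyz)-p),1))
    else: print("shift mm",np.round(M.T@(np.array(xyz)-p),1))
E
python3 - <<'E'
from h import *
s=ctrl.sense();R=toolR().as_matrix();print(s["joints"],"\n",R.round(3))
c=ctrl.capture("wrist");print("cam in tool",R.T@(-c["R"].T@c["t"]-s["eef_pos"]),"\n",(c["R"]@R).round(2),c["camera_matrix"].round(0))
t=ctrl.capture("top")
g=onz(t,(198,265),80);d=onz(t,(147,277),80);print("heads",g,d)
a=onz(t,(333,241),60);b=onz(t,(367,243),60);print("cells",a,b)
print("photo");plan([400,150,200],0)
print("rail");plan([480,-200,150],0)
E
```

```text
[ 1.02461411e+00  3.12933780e-01  1.49768721e+00 -1.21456706e-05
  1.33098888e+00 -2.23438596e-01] 
 [[-0.948  0.317  0.   ]
 [ 0.317  0.948 -0.   ]
 [-0.    -0.    -1.   ]]
cam in tool [ 6.98645232e+01  7.50560520e-02 -1.75815014e+02] 
 [[ 0.    1.    0.  ]
 [-0.96  0.   -0.28]
 [-0.28 -0.    0.96]] [[314.   0. 278.]
 [  0. 314. 207.]
 [  0.   0.   1.]]
heads [477.11738578  86.93436863  80.        ] [451.23256022 190.51493708  80.        ]
cells [ 531.00473986 -192.95063522   60.        ] [ 527.81221868 -264.7734053    60.        ]
photo
turn deg [-0.   -0.   71.51] rad [-0.    -0.     1.248] shift mm after [-347.9  233.4   -1.8] before [-331.7 -255.9   -1.8]
turn deg [   0.     -0.   -108.49] rad [ 0.     -0.     -1.8936] shift mm after [ 347.9 -233.4   -1.8] before [-331.7 -255.9   -1.8]
rail
turn deg [-0.   -0.   71.51] rad [-0.    -0.     1.248] shift mm after [-697.9  313.4   48.2] before [-518.6 -562.4   48.2]
turn deg [   0.     -0.   -108.49] rad [ 0.     -0.     -1.8936] shift mm after [ 697.9 -313.4   48.2] before [-518.6 -562.4   48.2]
```

Request:
{"method": "send_rows", "body": {
  "targets": [
    [-1,0,0,0,0,0,0.178],
    [-1,0,0,0,0,0,0.178],
    [-1,0,0,0,0,0,0.178],
    [-1,0,0,0,0,0,0.178],
    [-1,0,0,0,0,0,0.178],
    [-1,0,0,0,0,0,0.178],
    [-1,0,0,0,0,0,0.178],
    [-1,-0.02,0.015,-0.02,0,0,0],
    [-1,-0.04,0.03,-0.02,0,0,0],
    [-1,-0.04,0.035,-0.01,0,0,0]
  ]
}}

```text
time_s: 3.0
eef_pos: [247.4, 397.2, 249.2]
ee_rot: [0.0, 0.706, 0.708, 0.001]
force: [1.0, 0.6, -0.7]
grip_width: 1.003
grip_force: 0.0
```

Request:
{"method": "send_rows", "body": {
  "targets": [
    [-1,-0.04,0.035,0,0,0,0],
    [-1,-0.04,0.035,0,0,0,0],
    [-1,-0.04,0.035,0,0,0,0],
    [-1,-0.04,0.035,0,0,0,0],
    [-1,-0.04,0.03,0,0,0,0],
    [-1,-0.03,0.03,0,0,0,0],
    [-1,-0.02,0.02,0,0,0,0],
    [-1,0,0,0,0,0,0],
    [-1,0,0,0,0,0,0],
    [-1,0,0,0,0,0,0]
  ]
}}

```text
time_s: 4.25
eef_pos: [466.7, 149.2, 248.4]
ee_rot: [0.0, 0.706, 0.708, 0.0]
force: [0.2, -0.1, -0.4]
grip_width: 0.995
grip_force: 0.0
```

```bash
python3 - <<'E'
from h import *
np.set_printoptions(precision=1,suppress=True)
s=ctrl.sense();print(s["time_s"],s["eef_pos"],s["joints"],s["force"])
c=ctrl.capture("wrist");save(c,"w1.png")
np.savez("w1.npz",**{k:np.array(c[k]) for k in("img","camera_matrix","R","t")})
for q in("beam","photometer"):
    for x in ctrl.landmark_of(q,c)[:2]: print(q,np.array(x["point"]),x["score"],onz(c,x["point"],50 if q=="beam" else 0))
plan([480,-200,150],0)
E
```

```text
4.25 [466.7 149.2 248.4] [0.1 0.2 1.5 0.  1.4 0.1] [ 0.2 -0.1 -0.4]
beam [274.7 182.9] 0.94 [464.4 141.6  50. ]
photometer [275.6 176.9] 0.62 [465.2 139.5   0. ]
turn deg [ 0.  -0.   0.2] rad [ 0. -0.  0.] shift mm after [-349.    13.    98.4] before [-349.    12.    98.3]
turn deg [   0.     0.  -179.8] rad [ 0.   0.  -3.1] shift mm after [349.  -13.   98.4] before [-349.    12.    98.3]
```

View pics/w1.png

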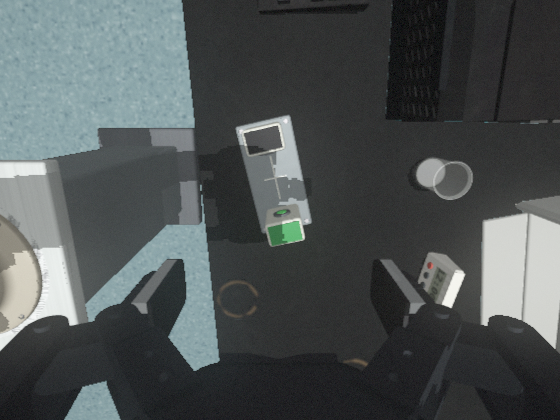

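The wrist picture shows the photometer clear of the fingers. The green top is at (286,233), the dark top at (264,140) and the cross at (276,179). That puts the beam middle near (464,142). Moving on to the rail.

Request:
{"method": "send_rows", "body": {
  "targets": [
    [-1,-0.025,0.005,0,0,0,0],
    [-1,-0.045,0.008,0,0,0,0],
    [-1,-0.05,0.008,0,0,0,0],
    [-1,-0.05,0.008,0,0,0,0],
    [-1,-0.05,0.008,0.01,0,0,0],
    [-1,-0.05,0.008,0.01,0,0,0],
    [-1,-0.05,0.008,0.01,0,0,0],
    [-1,-0.035,0.008,0.01,0,0,0],
    [-1,-0.015,0.002,0.01,0,0,0],
    [-1,0,0,0,0,0,0]
  ]
}}

```text
time_s: 5.65
eef_pos: [530.6, -221.0, 197.3]
ee_rot: [-0.001, 0.707, 0.708, -0.0]
force: [-1.0, 0.3, 0.7]
grip_width: 0.996
grip_force: 0.0
```

```bash
python3 - <<'E'
from h import *
np.set_printoptions(precision=1,suppress=True)
s=ctrl.sense();print(s["time_s"],s["eef_pos"],s["joints"],s["force"])
c=ctrl.capture("wrist");save(c,"w2.png")
np.savez("w2.npz",**{k:np.array(c[k]) for k in("img","camera_matrix","R","t")})
for q,z in(("sample_cell",10),("reference_cell",10),("sample_cell_mid",30),("cell_rail",0),("bay_a",10),("sample_cell_frost_left",36)):
    for x in ctrl.landmark_of(q,c)[:2]: print(q,np.array(x["point"]),x["score"],onz(c,x["point"],z))
w=dict(np.load("w1.npz"))
for p,z in(((276.5,179),12),((236,127),12),((290,116),12),((311,223),12),((286,233),80),((264,140),80)): print(p,onz(w,p,z))
E
```

```text
5.65 [ 530.6 -221.   197.3] [-0.6  0.4  1.3  0.   1.4 -0.6] [-1.   0.3  0.7]
sample_cell [272.9 153.1] 0.74 [ 526.  -191.3   10. ]
reference_cell [276.5 220.7] 0.55 [ 530.2 -273.1   10. ]
reference_cell [419.5 164.2] 0.2 [ 696.  -203.7   10. ]
sample_cell_mid [274.  156.4] 0.58 [ 527.5 -192.6   30. ]
cell_rail [276.1 151.8] 0.73 [ 529.6 -190.9    0. ]
cell_rail [276.6 185.3] 0.55 [ 530.3 -231.2    0. ]
bay_a [274.2 152. ] 0.97 [ 527.5 -190.    10. ]
bay_a [276.4 221.8] 0.93 [ 530.1 -274.6   10. ]
sample_cell_frost_left [267.8 157.9] 0.48 [ 521.  -193.5   36. ]
(276.5, 179) [466.5 138.9  12. ]
(236, 127) [414.7 206.   12. ]
(290, 116) [483.3 219.7  12. ]
(311, 223) [514.6  77.   12. ]
(286, 233) [477.9  88.1  80. ]
(264, 140) [453.1 194.8  80. ]
```

View pics/w2.png

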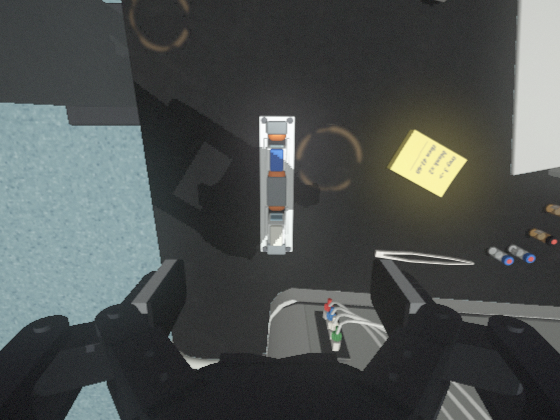

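The wrist picture shows the rail from (260,117) to (294,252), lying almost exactly along world y. The blue stopper is at (276,160) and the white one at (276,230), and the pad is well away to the right. Going lower over the sample cell for a second view.

Request:
{"method": "send_rows", "body": {
  "targets": [
    [-1,0.006,-0.001,0.01,0,0,0],
    [-1,0.008,-0.001,0.018,0,0,0],
    [-1,0.008,-0.001,0.018,0,0,0],
    [-1,0.005,0,0.014,0,0,0],
    [-1,0.002,0,0.007,0,0,0],
    [-1,0,0,0,0,0,0],
    [-1,0,0,0,0,0,0],
    [-1,0,0,0,0,0,0],
    [-1,0,0,0,0,0,0],
    [-1,0,0,0,0,0,0]
  ]
}}

```text
time_s: 7.25
eef_pos: [528.0, -192.4, 131.3]
ee_rot: [0.0, 0.706, 0.708, 0.0]
force: [-0.2, 0.1, 0.3]
grip_width: 0.996
grip_force: 0.0
```

```bash
cat > rail.py <<'E'
from h import *
np.set_printoptions(precision=2,suppress=True)
s=ctrl.sense();print(s["time_s"],s["eef_pos"])
c=ctrl.capture("wrist");save(c,"w3.png",(180,80,200,150),4)
np.savez("w3.npz",**{k:np.array(c[k]) for k in("img","camera_matrix","R","t")})
w=dict(np.load("w2.npz"))
for n,cc in(("w2",w),("w3",c)):
    hsv=cv2.cvtColor(np.array(cc["img"]),cv2.COLOR_RGB2HSV); v=hsv[:,:,2]
    m=((v>90)).astype(np.uint8); m[:, :215]=0; m[:,340:]=0; m[265:]=0
    m=cv2.morphologyEx(m,cv2.MORPH_OPEN,np.ones((3,3)))
    # left and right edges of the strip, rows by rows
    k,l,st,ce=cv2.connectedComponentsWithStats(m); i=1+np.argmax(st[1:,4]); print(n,"rail",st[i])
    for side in(0,1):
        P=[]
        for r in range(st[i,1]+6,st[i,1]+st[i,3]-6):
            x=np.where(l[r]==i)[0]
            if len(x): P.append(onz(cc,((x[0]-.0,x[-1]+.0)[side],r),10)[:2])
        P=np.array(P); vx,vy,x0,y0=cv2.fitLine(P.astype(np.float32),cv2.DIST_HUBER,0,.01,.01).ravel()
        print(" edge yaw",np.degrees(np.arctan2(vy,vx))%180,"x at y=-192:",x0+vx/vy*(-192-y0))
    b=cv2.inRange(hsv,(105,150,90),(125,255,255)); b[:, :215]=0; b[:,340:]=0
    k,l,st,ce=cv2.connectedComponentsWithStats(b); i=1+np.argmax(st[1:,4]); print(" blue",st[i],ce[i],"at z64",onz(cc,ce[i],64))
o=[]
for q,z in(("sample_cell",10),("sample_cell_mid",30),("bay_a",10)):
    r1=ctrl.landmark_of(q,c)
    for x in r1[:2]: print(q,np.array(x["point"]),x["score"],onz(c,x["point"],z))
    r2={"sample_cell":(272.9,153.1),"sample_cell_mid":(274,156.4),"bay_a":(274.2,152)}[q]
    if r1: print("  tri",*tri([(c,r1[0]["point"]),(w,r2)]))
E
python3 rail.py
```

```text
7.25 [ 527.95 -192.45  131.29]
w2 rail [ 259  115   37  140 4741]
 edge yaw 89.77403 x at y=-192: 510.3648
 edge yaw 89.76905 x at y=-192: 550.0334Traceback (most recent call last):
  File "rail.py", line 21, in <module>
    k,l,st,ce=cv2.connectedComponentsWithStats(b); i=1+np.argmax(st[1:,4]); print(" blue",st[i],ce[i],"at z64",onz(cc,ce[i],64))
                                                       ~~~~~~~~~^^^^^^^^^^
    return _wrapfunc(a, 'argmax', axis=axis, out=out, **kwds)
    return bound(*args, **kwds)
ValueError: attempt to get argmax of an empty sequence
```

View pics/w3.png

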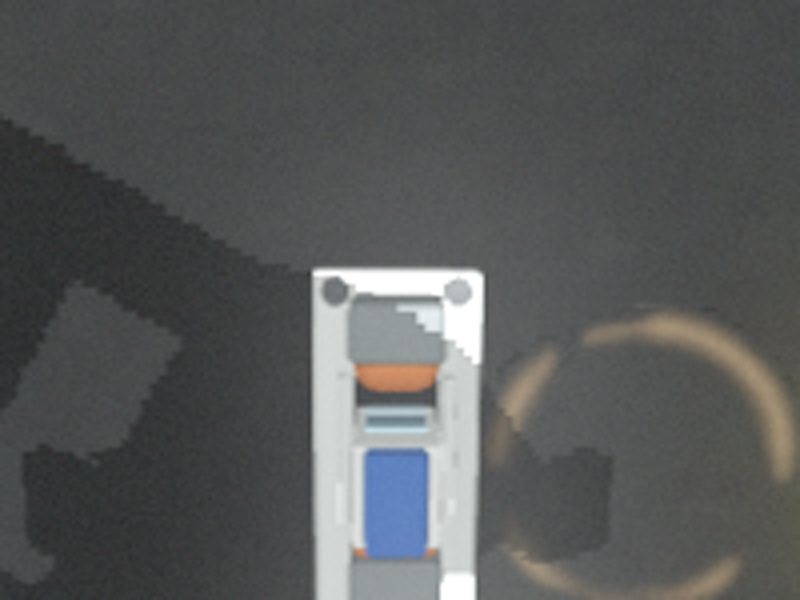

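The close crop shows the blue stopper's top spanning picture pixels x 271–287, y 192–219. The rail edges are straight along the image, and the cell stands square in line.

```bash
sed -i 's/(105,150,90),(125,255,255)/(105,110,60),(125,255,255)/; s/m\[265:\]=0/m[(265 if n=="w2" else 230):]=0/' rail.py; sed -i 's/,(180,80,200,150),4)/)/; s/w3.png/w3b.png/' rail.py
cat >> rail.py <<'E'
B=[]
for cc in (w,c):
    hsv=cv2.cvtColor(np.array(cc["img"]),cv2.COLOR_RGB2HSV)
    b=cv2.inRange(hsv,(105,110,60),(125,255,255)); b[:, :215]=0; b[:,340:]=0
    k,l,st,ce=cv2.connectedComponentsWithStats(b); B.append((cc,ce[1+np.argmax(st[1:,4])]))
print("blue tri",*tri(B))
E
python3 rail.py
```

```text
7.3 [ 527.95 -192.45  131.25]
w2 rail [ 259  115   37  140 4741]
 edge yaw 89.77403 x at y=-192: 510.3648
 edge yaw 89.76905 x at y=-192: 550.0334
 blue [270 149  13  22 262] [276.41 159.43] at z64 [ 530.34 -191.38   64.  ]
w3 rail [ 258  134   82   96 5161]
 edge yaw 89.1012 x at y=-192: 510.01376
 edge yaw 93.05999 x at y=-192: 566.1845
 blue [272 193  15  26 374] [278.7  205.32] at z64 [ 529.95 -191.03   64.  ]
sample_cell [278.3 191.5] 0.89 [ 529.75 -192.45   10.  ]
  tri [ 527.98 -189.46   23.73] [6.13]
sample_cell_mid [282.1 197.9] 0.59 [ 533.18 -193.68   30.  ]
  tri [ 530.34 -190.07   46.02] [14.04]
bay_a [280.4 264.6] 0.7 [ 532.13 -270.7    10.  ]
  tri [ 529.94 -167.68  215.39] [0.]
blue tri [ 530.14 -191.71   61.57] [0.07]
```

Request:
{"method": "send_rows", "body": {
  "targets": [
    [-1,0.001,0.002,0.008,0,0,0],
    [-1,0,0,0.016,0,0,0],
    [-1,0,0,0.02,0,0,0],
    [-1,0,0,0.02,0,0,0],
    [-1,0,0,0.018,0,0,0],
    [-1,0,0,0.014,0,0,0],
    [-1,0,0,0.009,0,0,0],
    [-1,0,0,0.004,0,0,0],
    [-1,0,0,0,0,0,0],
    [-1,0,0,0,0,0,0]
  ]
}}

```text
time_s: 8.75
eef_pos: [530.2, -191.6, 22.7]
ee_rot: [0.0, 0.706, 0.708, 0.0]
force: [-0.8, 0.2, 0.2]
grip_width: 0.996
grip_force: 0.0
```

```bash
python3 - <<'E'
from h import *
np.set_printoptions(precision=1,suppress=True)
s=ctrl.sense();print(s["time_s"],s["eef_pos"],s["force"])
c=ctrl.capture("wrist");save(c,"w4.png",(80,80,400,300),2)
plan([530,-191,22],-0.2)
E
```

```text
8.75 [ 530.2 -191.6   22.7] [-0.8  0.2  0.2]
turn deg [0.1 0.  0.3] rad [0. 0. 0.] shift mm after [ 0.5 -0.2  0.7] before [ 0.5 -0.2  0.7]
turn deg [  -0.1    0.1 -179.7] rad [-0.   0.  -3.1] shift mm after [-0.5  0.2  0.7] before [ 0.5 -0.2  0.7]
```

View pics/w4.png

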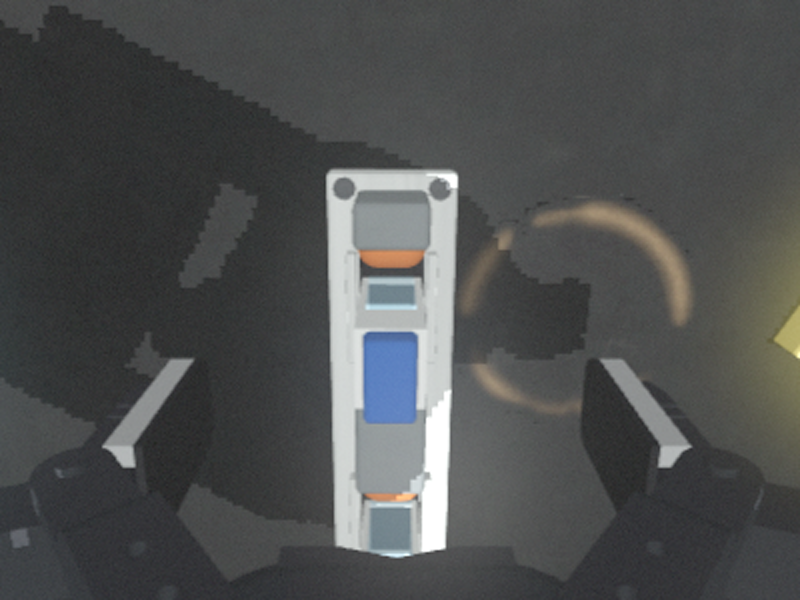

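The picture shows the open pads either side of the cell, with the blue stopper at crop (390,378) against a pad midpoint of about 396. That's well centred, so I'm closing.

Request:
{"method": "send_rows", "body": {
  "targets": [
    [-0.3,0,0,0,0,0,0.004],
    [0,0,0,0,0,0,0],
    [0.3,0,0,0,0,0,0],
    [0.5,0,0,0,0,0,0],
    [0.6,0,0,0,0,0,0],
    [0.8,0,0,0,0,0,0],
    [1,0,0,0,0,0,0],
    [1,0,0,0,0,0,0],
    [1,0,0,0,0,0,0],
    [1,0,0,0,0,0,0]
  ],
  "squeeze": 60
}}

```text
time_s: 10.05
eef_pos: [530.0, -191.5, 22.5]
ee_rot: [0.0, 0.708, 0.706, 0.0]
force: [-1.1, -0.1, 4.9]
grip_width: 0.147
grip_force: 59.2
```

```bash
python3 - <<'E'
from h import *
s=ctrl.sense();print(s["force"],s["wrist_torque"],s["grip_width"])
a=ctrl.capture("wrist");b=ctrl.capture("scene")
f=lambda c,l,t,w,h,s: cv2.resize(np.array(c["img"])[t:t+h,l:l+w,::-1],None,fx=s,fy=s,interpolation=cv2.INTER_CUBIC)
cv2.imwrite("pics/w5.png",np.hstack([f(a,180,130,200,250,2),f(b,270,190,100,125,4)]))
E
```

```text
[-1.06507468 -0.08539848  4.87472038] [ 0.05828191  0.2834336  -0.01715504] 0.14693559075441648
```

View pics/w5.png

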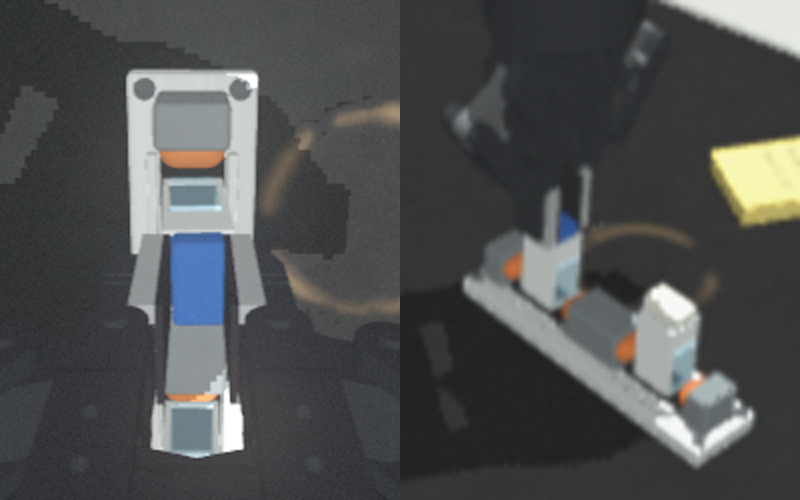

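```bash
python3 - <<'E'
from h import *
c=ctrl.capture("scene")
f=lambda P:(np.round((proj(c,P)-[270,190])*4+[400,0]))
for z in (10,22,34,41,56,64): print(z,"x521",f([521,-191,z]),"x515",f([515,-191,z]),"x539",f([539,-191,z]), "window corner",f([521,-202,z]))
print("ref top",f([530,-272,64]),"ref low corner",f([521,-282,10]),f([521,-282,56]))
save(c,"s6.png",(290,215,60,60),10)
E
```

```text
10 x521 [536. 307.] x515 [527. 313.] x539 [561. 292.] window corner [551. 318.]
22 x521 [537. 289.] x515 [528. 294.] x539 [562. 274.] window corner [552. 300.]
34 x521 [537. 271.] x515 [529. 276.] x539 [563. 256.] window corner [553. 282.]
41 x521 [538. 260.] x515 [529. 265.] x539 [564. 245.] window corner [553. 271.]
56 x521 [539. 237.] x515 [530. 242.] x539 [565. 222.] window corner [554. 248.]
64 x521 [539. 224.] x515 [530. 229.] x539 [566. 209.] window corner [555. 235.]
ref top [673. 299.] ref low corner [667. 404.] [674. 332.]
```

View pics/s6.png

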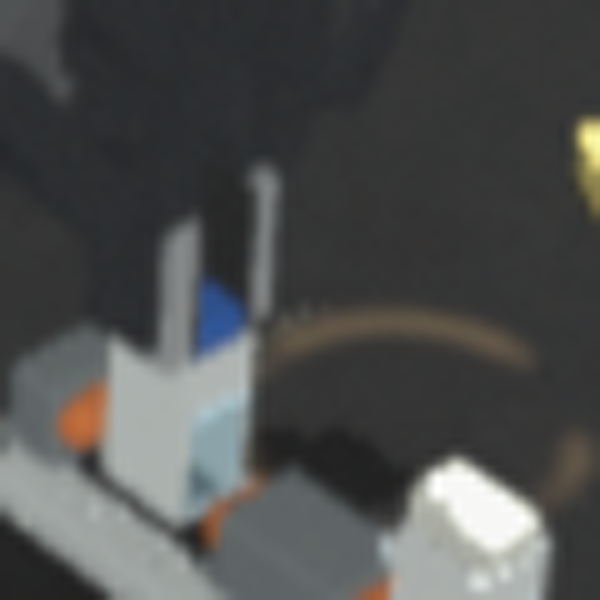

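The scene crop shows the finger tips (about (175,365) there) ending at the top of the cell body. So the gripper has closed on the stopper, and the tips really sit about 35 mm further back than the stated TCP. I'll open, go lower in a careful step, and look again before lifting.

Request:
{"method": "send_rows", "body": {
  "targets": [
    [0.4,0,0,0,0,0,0],
    [0,0,0,0,0,0,0],
    [-0.2,0,0,0,0,0,0],
    [-0.4,0,0,0,0,0,0],
    [-0.4,0,0,0.004,0,0,0],
    [-0.4,0,0,0.007,0,0,0],
    [-0.4,0,0,0.008,0,0,0],
    [-0.4,0,0,0.006,0,0,0],
    [-0.4,0,0,0.002,0,0,0],
    [-0.4,0,0,0,0,0,0]
  ]
}}

```text
time_s: 11.45
eef_pos: [530.0, -191.4, -4.9]
ee_rot: [-0.0, 0.708, 0.706, 0.0]
force: [0.6, -0.4, 0.6]
grip_width: 0.695
grip_force: 0.0
```

```bash
python3 - <<'E'
from h import *
s=ctrl.sense();print(s["time_s"],s["eef_pos"],s["force"],s["grip_width"])
a=ctrl.capture("wrist");b=ctrl.capture("scene")
f=lambda c,l,t,w,h,s: cv2.resize(np.array(c["img"])[t:t+h,l:l+w,::-1],None,fx=s,fy=s,interpolation=cv2.INTER_CUBIC)
cv2.imwrite("pics/w6.png",np.hstack([f(a,180,130,200,250,2),f(b,275,195,80,100,5)]))
E
```

```text
11.45 [ 529.9517238  -191.40686384   -4.87967816] [ 0.56307669 -0.40399509  0.55894625] 0.6954852050643432
```

View pics/w6.png

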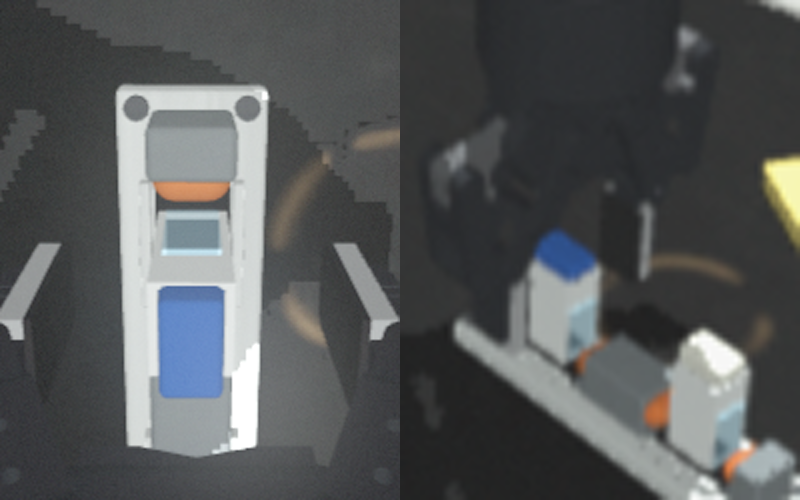

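The wrist picture shows both pads clear of the cell, which stands straight with its blue stopper at crop (190,340). The scene part shows the tips beside the frosted body and the palm well above the stopper. I'll go 3 mm lower and close.

Request:
{"method": "send_rows", "body": {
  "targets": [
    [-0.4,0,0,0.003,0,0,0],
    [0,0,0,0,0,0,0],
    [0.3,0,0,0,0,0,0],
    [0.5,0,0,0,0,0,0],
    [0.6,0,0,0,0,0,0],
    [0.8,0,0,0,0,0,0],
    [1,0,0,0,0,0,0],
    [1,0,0,0,0,0,0],
    [1,0,0,0,0,0,0],
    [1,0,0,0,0,0,0]
  ],
  "squeeze": 70
}}

```text
time_s: 12.8
eef_pos: [529.8, -191.4, -7.6]
ee_rot: [-0.0, 0.708, 0.706, -0.0]
force: [-3.6, 0.5, 5.8]
grip_width: 0.2
grip_force: 68.5
```

```bash
python3 - <<'E'
from h import *
s=ctrl.sense();print(s["time_s"],s["eef_pos"],s["force"],s["wrist_torque"],s["grip_width"])
b=ctrl.capture("scene");a=ctrl.capture("wrist")
f=lambda c,l,t,w,h,s: cv2.resize(np.array(c["img"])[t:t+h,l:l+w,::-1],None,fx=s,fy=s,interpolation=cv2.INTER_CUBIC)
cv2.imwrite("pics/w7.png",np.hstack([f(a,180,130,200,250,2),f(b,275,195,80,100,5)]))
E
```

```text
12.8 [ 529.77782426 -191.41384849   -7.61669294] [-3.64299725  0.48527932  5.81650844] [ 0.06571057  0.7656677  -0.05332778] 0.20014406421682687
```

View pics/w7.png

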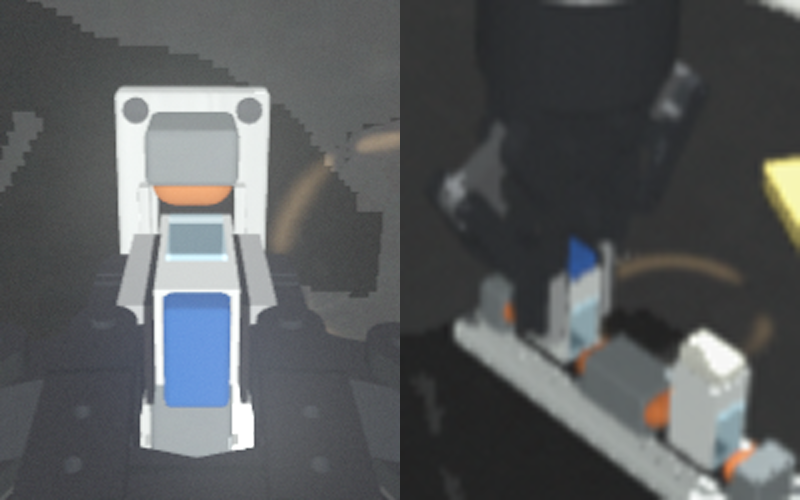

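The wrist picture shows the pads flat on the frosted sides. The near window, at crop (195,238), is untouched, and the opening is about 17–18 mm. Pulling straight up.

Request:
{"method": "send_rows", "body": {
  "targets": [
    [1,0,0,-0.001,0,0,0],
    [1,0,0,-0.0015,0,0,0],
    [1,0,0,-0.0015,0,0,0],
    [1,0,0,-0.002,0,0,0],
    [1,0,0,-0.002,0,0,0],
    [1,0,0,-0.002,0,0,0],
    [1,0,0,-0.003,0,0,0],
    [1,0,0,-0.003,0,0,0],
    [1,0,0,-0.003,0,0,0],
    [1,0,0,-0.003,0,0,0]
  ]
}}

```text
time_s: 14.15
eef_pos: [530.0, -191.4, 14.4]
ee_rot: [0.0, 0.708, 0.706, 0.0]
force: [0.6, -0.6, -0.9]
grip_width: 0.197
grip_force: 68.8
```

Request:
{"method": "send_rows", "body": {
  "targets": [
    [1,0,0,-0.006,0,0,0],
    [1,0,0,-0.012,0,0,0],
    [1,0,0,-0.016,0,0,0],
    [1,0,0,-0.018,0,0,0],
    [1,0,0,-0.018,0,0,0],
    [1,0,0,-0.016,0,0,0],
    [1,0,0,-0.01,0,0,0],
    [1,0,0,-0.004,0,0,0],
    [1,0,0,0,0,0,0],
    [1,0,0,0,0,0,0]
  ]
}}

```text
time_s: 15.4
eef_pos: [529.7, -191.2, 113.6]
ee_rot: [-0.001, 0.708, 0.706, -0.0]
force: [-0.3, -0.7, -1.1]
grip_width: 0.199
grip_force: 68.8
```

```bash
python3 - <<'E'
from h import *
s=ctrl.sense();print(s["time_s"],s["eef_pos"],s["force"],s["wrist_torque"],s["grip_width"])
b=ctrl.capture("scene");a=ctrl.capture("wrist");t=ctrl.capture("top")
f=lambda c,l,t,w,h,s: cv2.resize(np.array(c["img"])[t:t+h,l:l+w,::-1],None,fx=s,fy=s,interpolation=cv2.INTER_CUBIC)
cv2.imwrite("pics/w8.png",np.hstack([f(a,180,130,200,250,2),f(b,270,165,80,100,5)]))
# photometer re-measure: scene+top+w1 landmarks for heads
w=dict(np.load("w1.npz"))
for n,c in(("scene",b),("top",t)):
    for q in("beam","photometer"):
        r=ctrl.landmark_of(q,c); print(n,q,[(np.round(x["point"],1),round(x["score"],2)) for x in r[:2]])
        if r and q=="beam": print("  tri with w1",*tri([(c,r[0]["point"]),(w,(274.7,182.9))]))
# plate edges & green top in w1
hsv=cv2.cvtColor(w["img"],cv2.COLOR_RGB2HSV)
g=cv2.inRange(hsv,(50,120,60),(80,255,255)); cs=max(cv2.findContours(g,0,2)[0],key=cv2.contourArea)
bx=cv2.boxPoints(cv2.minAreaRect(cs));P=np.array([onz(w,p,80)[:2] for p in bx]);print("green corners",bx.round(1).tolist(),"\n",P.round(1),P.mean(0))
m=((hsv[:,:,2]>75)).astype(np.uint8)*255;m[:,:225]=0;m[:,330:]=0;m[:100]=0;m[255:]=0
cs=max(cv2.findContours(m,0,2)[0],key=cv2.contourArea);print(cv2.boundingRect(cs))
pts=cs[:,0,:]
R=np.array([onz(w,(pts[pts[:,1]==r][:,0].max(),r),12)[:2] for r in range(128,208) if (pts[:,1]==r).any()])
v=cv2.fitLine(R.astype(np.float32),cv2.DIST_HUBER,0,.01,.01).ravel();print("right edge yaw",np.degrees(np.arctan2(v[1],v[0]))%180,v[2:])
d=np.array([-v[1],v[0]]);print("dist of (465.2,141.4) to edge",d@(np.array([465.2,141.4])-v[2:]))
E
```

```text
15.4 [ 529.67937166 -191.23655265  113.62599564] [-0.33266567 -0.73222633 -1.05375771] [-0.02583538 -0.00675506  0.0064381 ] 0.1986181521514953
scene beam [(array([188.3, 190.2]), 0.79)]
  tri with w1 [464.89701759 142.53204762  55.72124574] [0.51116892]
scene photometer [(array([189.5, 212.6]), 0.63)]
top beam [(array([174.4, 266.1]), 0.69)]
  tri with w1 [468.975068   140.93602655  46.33949725] [42.5450135]
top photometer [(array([177.9, 270.4]), 0.58)]
green corners [[267.79998779296875, 227.3000030517578], [282.6000061035156, 223.60000610351562], [287.0, 241.0], [272.20001220703125, 244.6999969482422]] 
 [[456.7  95.1]
 [473.9  99.7]
 [479.2  78. ]
 [461.7  73.2]] [467.86524742  86.53512559]
(235, 114, 77, 133)
right edge yaw 155.37987 [465.9846  148.73366]
dist of (465.2,141.4) to edge -6.99381331530858
```

View pics/w8.png

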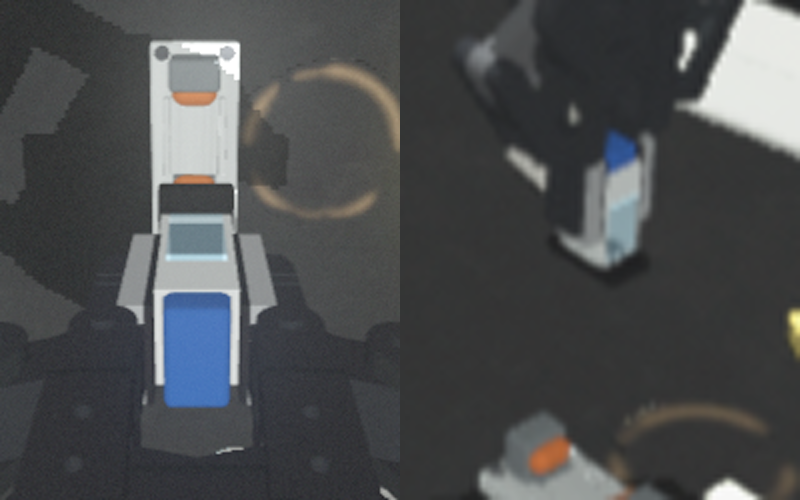

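The cell is out cleanly. The wrist view shows an empty bay, and the cell is unchanged between the pads, with its stopper at crop (197,350) as before. The scene view shows it hanging upright. That makes eleven pictures viewed, one over the limit of 10, so everything from here is numerical. Next is the standoff beside the photometer.

```bash
python3 - <<'E'
from h import *
plan([486,54,150],13.1)
E
```

```text
turn deg [-1.000e-02 -0.000e+00 -1.321e+01] rad [-1.000e-04 -1.000e-04 -2.306e-01] shift mm after [248.9  12.8 -35.9] before [245.3 -44.4 -35.9]
turn deg [-1.0000e-02  1.0000e-02  1.6679e+02] rad [-1.000e-04  1.000e-04  2.911e+00] shift mm after [-248.9  -12.8  -35.9] before [245.3 -44.4 -35.9]
```

Request:
{"method": "send_rows", "body": {
  "targets": [
    [1,0,0,-0.008,0,0,-0.08],
    [1,0,0,-0.014,0,0,-0.08],
    [1,0,0,-0.014,0,0,-0.07],
    [1,0.02,0.001,0,0,0,0],
    [1,0.045,0.002,0,0,0,0],
    [1,0.055,0.003,0,0,0,0],
    [1,0.055,0.003,0,0,0,0],
    [1,0.045,0.002,0,0,0,0],
    [1,0.022,0.001,0,0,0,0],
    [1,0.007,0.001,0,0,0,0]
  ]
}}

```text
time_s: 17.0
eef_pos: [485.3, 55.8, 149.8]
ee_rot: [-0.0, 0.622, 0.783, -0.0]
force: [0.4, -0.1, -0.2]
grip_width: 0.196
grip_force: 68.8
```

Request:
{"method": "send_rows", "body": {
  "targets": [
    [1,0,0,0,0,0,0],
    [1,0,0,0,0,0,0],
    [1,0,0,0,0,0,0],
    [1,0,0,0,0,0,0],
    [1,0,0,0,0,0,0],
    [1,0,0,0,0,0,0],
    [1,0,0,0,0,0,0],
    [1,0,0,0,0,0,0],
    [1,0,0,0,0,0,0],
    [1,0,0,0,0,0,0]
  ]
}}

```text
time_s: 18.25
eef_pos: [486.3, 54.1, 150.2]
ee_rot: [-0.0, 0.622, 0.783, -0.0]
force: [0.8, 0.8, -0.0]
grip_width: 0.198
grip_force: 68.8
```

```bash
cat > ph.py <<'E'
from h import *
from scipy.optimize import least_squares
np.set_printoptions(precision=1,suppress=True)
def edges(c):
    g=cv2.GaussianBlur(cv2.cvtColor(np.array(c["img"]),cv2.COLOR_RGB2GRAY).astype(np.float32),(3,3),0)
    return np.hypot(cv2.Sobel(g,5,1,0),cv2.Sobel(g,5,0,1))
def seg(a,b,n=30): return [np.array(a)+(np.array(b)-a)*t for t in np.linspace(.06,.94,n)]
L=[]
for s in(-1,1):   # head tops z=80 rectangle
    q=[(s*40,-22,80),(s*70,-22,80),(s*70,22,80),(s*40,22,80)]
    for i in range(4): L+=seg(q[i],q[(i+1)%4])
L+=seg((-75,36,12),(75,36,12),60)+seg((-75,-36,12),(75,-36,12),60)+seg((75,-36,12),(75,36,12))
L=np.array(L,float)
def score(p,cs):
    a=np.radians(p[2]);R=np.array([[np.cos(a),-np.sin(a),0],[np.sin(a),np.cos(a),0],[0,0,1]])
    X=L@R.T+[p[0],p[1],0];t=0
    for c,E in cs:
        q=X@c["R"].T+c["t"];u=q@c["camera_matrix"].T;u=(u[:,:2]/u[:,2:]).astype(np.float32)
        v=cv2.remap(E,u[:,:1].copy(),u[:,1:].copy(),cv2.INTER_LINEAR,borderValue=0)
        t+=np.minimum(v,150).mean()
    return t
def fit(cs):
    best=None
    for st,rng in((2,8),(.7,2.1),(.25,.75)):
        p0=best[1] if best else np.array([465.2,141.5,103.])
        best=max(((score(p0+[dx,dy,da],cs),p0+[dx,dy,da]) for dx in np.arange(-rng,rng+.01,st) for dy in np.arange(-rng,rng+.01,st) for da in np.arange(-rng,rng+.01,st)/2),key=lambda x:x[0])
    return best
w=dict(np.load("w1.npz"));c=ctrl.capture("wrist")
s=ctrl.sense();print(s["time_s"],s["eef_pos"],s["force"])
A=[(w,edges(w))];B=[(c,edges(c))]
print("w1",fit(A));print("now",fit(B));print("both",fit(A+B))
for q,z in(("beam",50),("photometer",0)):
    for x in ctrl.landmark_of(q,c)[:2]: print(q,np.array(x["point"]),x["score"],onz(c,x["point"],z))
im=np.array(c["img"]); hsv=cv2.cvtColor(im,cv2.COLOR_RGB2HSV)
g=cv2.inRange(hsv,(50,80,50),(80,255,255)); cs=max(cv2.findContours(g,0,2)[0],key=cv2.contourArea)
bx=cv2.boxPoints(cv2.minAreaRect(cs));print("green px",bx.round(0).tolist(),"ctr",np.mean([onz(c,p,80) for p in bx],0))
E
python3 ph.py
```

```text
18.3 [486.3  54.1 150.2] [ 0.7 -0.5 -1.1]
w1 (np.float32(122.320435), array([463.2, 142. , 104.2]))
now (np.float32(104.60687), array([464.4, 141.8, 103. ]))
both (np.float32(225.43481), array([464.1, 141.8, 103. ]))
beam [275.9  89.9] 0.77 [465.3 142.6  50. ]
photometer [275.2  91.5] 0.91 [463.9 144.6   0. ]
green px [[250.0, 148.0], [297.0, 148.0], [297.0, 176.0], [250.0, 176.0]] ctr [476.1  88.2  80. ]
```

```bash
python3 - <<'E'
from h import *
plan([464.3,141.9,12.4],13.0)
E
```

```text
turn deg [-0.   -0.    0.06] rad [-0.     -0.      0.0011] shift mm after [ 90.5  -1.7 137.8] before [ 90.5  -1.6 137.8]
turn deg [   0.     -0.   -179.94] rad [ 0.0000e+00 -1.0000e-04 -3.1405e+00] shift mm after [-90.5   1.7 137.8] before [ 90.5  -1.6 137.8]
```

Request:
{"method": "send_rows", "body": {
  "targets": [
    [1,0.01,-0.0002,0,0,0,0.001],
    [1,0.02,-0.0004,0,0,0,0],
    [1,0.025,-0.0004,0,0,0,0],
    [1,0.02,-0.0004,0,0,0,0],
    [1,0.0105,-0.0002,0,0,0,0],
    [1,0.005,0,0,0,0,0],
    [1,0,0,0,0,0,0],
    [1,0,0,0,0,0,0],
    [1,0,0,0,0,0,0],
    [1,0,0,0,0,0,0]
  ]
}}

```text
time_s: 19.65
eef_pos: [464.4, 141.7, 150.2]
ee_rot: [0.0, 0.623, 0.783, 0.0]
force: [-0.8, -0.2, -1.3]
grip_width: 0.204
grip_force: 68.8
```

Request:
{"method": "send_rows", "body": {
  "targets": [
    [1,0,0,0.008,0,0,0],
    [1,0,0,0.012,0,0,0],
    [1,0,0,0.012,0,0,0],
    [1,0,0,0.012,0,0,0],
    [1,0,0,0.012,0,0,0],
    [1,0,0,0.012,0,0,0],
    [1,0,0,0.012,0,0,0],
    [1,0,0,0.01,0,0,0],
    [1,0,0,0.006,0,0,0],
    [1,0,0,0.004,0,0,0]
  ]
}}

```text
time_s: 20.9
eef_pos: [464.4, 141.9, 49.9]
ee_rot: [0.0, 0.622, 0.783, 0.0]
force: [0.2, -0.7, -0.7]
grip_width: 0.197
grip_force: 68.8
```

```bash
python3 - <<'E'
from h import *
s=ctrl.sense();print(s["time_s"],s["eef_pos"],s["force"],s["grip_width"])
plan([464.3,141.9,12.4],13.0)
for n in("scene","top"):
    c=ctrl.capture(n)
    print(n,"expect beam",proj(c,[464.3,141.9,50]).round(1))
    for q in("sample_cell_mid","beam","sample_cell"):
        print(q,[(np.round(x["point"],1),round(x["score"],2)) for x in ctrl.landmark_of(q,c)[:2]])
E
```

```text
20.9 [464.44905926 141.92167483  49.92617497] [ 0.21540705 -0.68621774 -0.71071717] 0.1969265038467472
turn deg [0.   0.   0.01] rad [0.0001 0.     0.0001] shift mm after [ 0.  -0.2 37.5] before [ 0.  -0.2 37.5]
turn deg [-0.0000e+00  1.0000e-02 -1.7999e+02] rad [-0.0000e+00  1.0000e-04 -3.1415e+00] shift mm after [-0.   0.2 37.5] before [ 0.  -0.2 37.5]
scene expect beam [188.3 192.5]
sample_cell_mid [(array([369.2, 235. ]), 0.65), (array([185.8, 176.6]), 0.53)]
beam [(array([186.6, 190. ]), 0.66)]
sample_cell []
top expect beam [173.6 270.5]
sample_cell_mid [(array([180.5, 177.3]), 0.37)]
beam [(array([173.5, 269.2]), 0.97)]
sample_cell []
```

Request:
{"method": "send_rows", "body": {
  "targets": [
    [1,0,0,0.005,0,0,0],
    [1,0,0,0.006,0,0,0],
    [1,0,0,0.006,0,0,0],
    [1,0,0,0.006,0,0,0],
    [1,0,0,0.006,0,0,0],
    [1,0,0,0.005,0,0,0],
    [1,0,0,0.003,0,0,0],
    [1,0,0,0.0005,0,0,0],
    [1,0,0,0,0,0,0],
    [1,0,0,0,0,0,0]
  ]
}}

```text
time_s: 22.55
eef_pos: [464.5, 141.9, 12.9]
ee_rot: [0.0, 0.622, 0.783, 0.0]
force: [-0.7, -0.1, -0.7]
grip_width: 0.2
grip_force: 68.8
```

```bash
python3 - <<'E'
from h import *
np.set_printoptions(precision=1,suppress=True)
s=ctrl.sense();print(s["time_s"],s["eef_pos"],s["force"],s["grip_width"],s["dq"])
plan([464.3,141.9,12.4],13.0)
w8=cv2.imread("pics/w8.png")
def blue(im):
    hsv=cv2.cvtColor(im,cv2.COLOR_BGR2HSV);b=cv2.inRange(hsv,(105,110,60),(125,255,255));k,l,st,ce=cv2.connectedComponentsWithStats(b);i=1+np.argmax(st[1:,4]);return st[i],ce[i]
print("blue at lift (crop/2)",blue(w8[:,:400]))
c=ctrl.capture("wrist");im=np.array(c["img"])[130:380,180:380,::-1];print("blue now",blue(cv2.resize(im,None,fx=2,fy=2,interpolation=cv2.INTER_CUBIC)))
# blue stopper seen from the scene camera against expectation
sc=ctrl.capture("scene");im=np.array(sc["img"])[160:230,150:225,::-1].copy();st,ce=blue(im);print("scene blue",st,ce+[150,160])
a=np.radians(103);ux=np.array([np.cos(a),np.sin(a),0]);O=np.array([464.3,141.9,30])
for n,X in(("stopper top",O+[0,0,84-30]),("stopper bottom",O+[0,0,46]),("-x end top",O-11*ux+[0,0,54]),("-x window",O-12*ux+[0,0,20])):print(n,proj(sc,X))
hsv=cv2.cvtColor(np.array(sc["img"]),cv2.COLOR_RGB2HSV)
for q in("sample_cell_mid","sample_cell_window_a","beam"):
    print(q,[(np.round(x["point"],1),round(x["score"],2)) for x in ctrl.landmark_of(q,sc)[:3]])
E
```

```text
22.55 [464.5 141.9  12.9] [-0.7 -0.1 -0.7] 0.200092815630991 [ 0. -0.  0. -0.  0.  0.]
turn deg [0. 0. 0.] rad [0. 0. 0.] shift mm after [ 0.  -0.2  0.5] before [ 0.  -0.2  0.5]
turn deg [  -0.    0. -180.] rad [-0.   0.  -3.1] shift mm after [-0.   0.2  0.5] before [ 0.  -0.2  0.5]
blue at lift (crop/2) (array([ 163,  293,   67,  115, 7426], dtype=int32), array([196.5, 349.8]))
blue now (array([ 164,  293,   66,  114, 7295], dtype=int32), array([196.6, 348.9]))
scene blue [37 18  6  6 26] [189.  180.4]
stopper top [186.8 180.1]
stopper bottom [187.1 183. ]
-x end top [190.2 181.5]
-x window [192.  194.2]
sample_cell_mid [(array([189.4, 190.3]), 0.73)]
sample_cell_window_a [(array([194.2, 192.8]), 0.53)]
beam [(array([189.1, 193.4]), 0.79), (array([193.2, 191.9]), 0.63)]
```

Request:
{"method": "send_rows", "body": {
  "targets": [
    [1,0,-0.0002,0.0005,0,0,0],
    [1,0,0,0,0,0,0],
    [1,0,0,0,0,0,0],
    [1,0,0,0,0,0,0],
    [1,0,0,0,0,0,0],
    [1,0,0,0,0,0,0],
    [1,0,0,0,0,0,0],
    [1,0,0,0,0,0,0],
    [1,0,0,0,0,0,0],
    [1,0,0,0,0,0,0]
  ]
}}

```text
time_s: 24.05
eef_pos: [464.2, 141.9, 12.2]
ee_rot: [0.0, 0.622, 0.783, 0.0]
force: [0.6, -0.1, -0.5]
grip_width: 0.199
grip_force: 68.8
```

```bash
python3 -c "
from h import *
print(ctrl.sense()['eef_pos']);print(ctrl.finish_job())"
```

```text
[464.18872833 141.8838386   12.22015252]
the job is handed in; nothing more can be done
None
```

The job is handed in at 24 s with the sample cell held by its frosted faces, upright and still, at the measured beam middle and lens height; two slips: the gripper first closed briefly on the stopper before I regripped, without lifting, and I viewed 11 pictures against the limit of 10.

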